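Tuck the wrist bar under the splint flap and hold it flat

ROBOT

A 6-joint arm with a two-finger parallel gripper is mounted at the origin on the work surface. World frame = base frame: x ahead of the robot, y to its left, z up, the work surface at z = 0. Lengths are in mm, angles in degrees, forces in N, time in s.
With the tool pointing down it reaches from about 300 to 850 mm from the base axis. Payload 4.2 kg.
Tool frame: the origin (TCP) lies between the finger pads; the fingertips stand ahead of it and the grasp point (between the pads) lies 8 mm behind it (env.tip_reach is the x of the fingertips in the tool frame, in mm); x points along the fingers, y is the direction in which the jaws open and shut, and the axes are right-handed (so a half turn about x gives the same grasp; the last joint's range is limited). The gripper opens to 91 mm and grips with 3 to 60 N. Pads are 32 mm wide; open, the fingers measure 118 mm over their backs; the gripper's body (76 mm by 178 mm) begins 60 mm behind the grasp point.
Start: joints at [63.312, 18.312, 89.639, -0, 72.044, -1.146], TCP at [247.932, 518.817, 224.976] pointing down, gripper open.
Joint ranges: [-177.97, 177.97], [-48.28, 115.42], [12.27, 149.76], [-77.06, 257.06], [2.81, 150.46], [-146.56, 146.56]. Speed limits (degrees/s): [147.25, 147.25, 180, 180, 180, 180].

INTERFACE

Orientations are given as [roll, pitch, yaw] about the fixed x, y, z axes, in that order (R = Rz(yaw) Ry(pitch) Rx(roll)).
In Python, from workcell import env, cams gives the robot as it stands.
- The arm moves only by the tool arm_command, never from a script. Its argument "deltas" is a list of rows, each a list of 3 entries, a list of its own where there are three numbers: the opening, from 0 (shut) to 1 (fully open), then the shift along the world's x, y, z in mm, then the turn about the world's z in rad. A call has 1 to 20 rows; each row is the pose to reach, as a shift and turn from the pose commanded when the call began; what a row does not reach only later rows make up. A row lasts 1/10 s, in which the tool goes at most 50 mm and 8.59 degrees, less where a joint would pass 70% of its speed; a pose out of reach is approached as far as the arm can. A call with a gripper value outside its range is refused whole. The fingers move at their own pace and stop on an object; "grip_force" is the grip in N (left out, the last holds). Time passes only in rows, so rows that repeat a pose let the fingers close. It gives the time, the measured TCP pose, the force and the opening at its end, in the units of the state.
- env.state(): the state, without advancing time (a new reading comes with each control period).
- cams.grab_frame(name): name is "scene" or "top" or "wrist"; returns a dict with "img" (400x640x3 uint8, red, green, blue), "K" (3x3 intrinsics, pixels), "rvec" (rotation vector, rad) and "tvec" (3), from world to camera coordinates, as OpenCV has them. Camera axes: x right, y down, z forward; pixel columns grow to the right and rows downward; lengths in mm; the calibration is good to about 2 mm. A picture is of the moment at which its call begins. There is no depth.
- env.job_done(): hands the job in, once; it reports no verdict.
Trained networks look in a picture, given as the dict that the camera call returned (one of the last four; its "shot" number tells which), for a name from the list of things; names that differ only in an ending like _2 or _b are one class to them, and where a whole thing is asked for, a point or a joint stands for the part that bears it (a point fixed in the world has none). Each returns a list of dicts, best first, with "conf" (0 to 1); they miss things now and then, are a little off and sometimes report something else, mostly with a low value. They report only what shows in the picture. A call takes as long as a camera call.
- cams.silhouettes(picture, name): "region" (400x640 bool, what is visible of it) and "centre" ([column, row] in pixels, amid what is visible of it).
The state is a dict: "time_s": time; "qpos": joint angles; "qvel": joint speeds; "effort": joint torques, N m; "ee_pos": TCP position; "ee_rot": TCP orientation; "force": force on the tool from outside, world axes, zero at the start; "torque": the same for the moment, N m; "gripper_width": finger opening in mm.
Only numpy, scipy, OpenCV 4.12 (cv2) and the standard library are available. Lean on these libraries where they do the work, as an engineer would, in place of code of your own. Each camera call takes 0.05 s, during which the arm holds its last target.

TASK

Pick up the aluminium wrist bar by its mint thumb post, set it on the grey jig board and slide its plain end squarely under the middle of the mint flap, without lifting the flap, until the black line across the bar comes to the flap's edge. Finish while still holding the post and pressing the bar firmly down, flat on the board: do not let go. Leave the other things on the counter alone.

Things in the scene. Friction and masses are not known exactly. Their poses are not given: they have to be found in the camera images.
- bar_post (a point): Centre of the mint post (26 mm along, 22 across, 46 tall) upright on the loose aluminium wrist bar, 27 mm above the bar's underside; the bar starts flat on the counter, left or right of the jig. x runs along the bar to its plain end (85 mm ahead of the post's centre), y across, z up. The bar is 36 mm wide, 4 thick; 45 mm behind the post's centre it curls up 15 mm.
- bar_line (a point): Middle of the black line across the bar's upper face, 30 mm back from its plain end, 55 mm ahead of the post's centre, 4 mm above the bar's underside. Axes as bar_post.
- wrist_bar: The wrist bar as a whole (about 90 g): flat part 130 x 36 x 4 mm. Origin at the centre of the flat part's underside, 20 mm ahead of the post's centre. Axes as bar_post.
- jig_lip (a point): Point on the jig board's top (12 mm above the counter) straight below the middle of the flap's free edge. x points the way the bar slides in under the flap, y along the edge, z up. The flap's underside is 7 mm above the board; the opening is 60 mm wide between steel spacers, 85 mm deep. The bare board before the edge is 135 mm long.
- jig: The fixed grey jig board, 240 x 130 x 12 mm, carrying the flap; origin at the centre of its underside, 15 mm behind the lip. Axes as jig_lip.
- flap (a joint): Angle of the mint thermoplastic flap (83 x 100 x 4 mm, 80 g, perforated), hinged along its far edge: 0 is down, grows as its free edge is lifted (0.05 rad lifts the edge by about 4 mm). Nothing but its weight holds it down.
- punch: Bystander: steel rotary hole punch, 220 x 80 mm, 35 mm high, lying on the side of the jig where the bar is not; origin at its middle, at the counter.
- tongs: Bystander: chrome splint tongs, 200 x 50 mm, 10 mm high; origin at the middle, at the counter.
- wooden_form: Bystander: upright wooden hand form, 230 mm tall on a 100 mm round foot; origin under the foot.
- spare_post: Bystander: a loose mint thumb post, 26 x 22 x 46 mm, standing alone; origin under it.
- strap_roll: Bystander: blue roll of strap, 80 mm across, 26 mm high; origin under it.

How it is judged (in metres and radians):
On the way, in this order (a step that is already met when the one before it is completed fails the run):
1. the bar is carried clear of the counter (height (world z) of wrist_bar above 0.02 m and contact force between the fingers and wrist_bar above 1 N), for 0.1 s.
2. the bar's plain end is under the flap (x of bar_line in the frame of jig_lip above -0.022 m and z of bar_line in the frame of jig_lip below 0.007 m and y of bar_line in the frame of jig_lip between -0.015 and 0.015 m), for 0.1 s.
At the end, for the whole second after the job is handed in: Black line within 8 mm of the flap's edge, within 10 mm of its middle; bar straight in within 0.1 rad, flat (tilt under 0.03 rad), still; gripper still on the post (within 30 mm of its centre), pressing bar on board with over 4 N; flap down (under 0.02 rad) (x of bar_line in the frame of jig_lip between -0.008 and 0.008 m and y of bar_line in the frame of jig_lip between -0.01 and 0.01 m and z of bar_line in the frame of jig_lip below 0.0055 m and angle between the x axis of wrist_bar and the x axis of jig, either way round below 0.1 rad and angle between wrist_bar's own z axis and vertical below 0.03 rad and contact force between wrist_bar and jig above 4 N and contact force between the fingers and wrist_bar above 2 N and distance between the grasp point and bar_post below 0.03 m and value of joint flap below 0.02 rad and linear speed of wrist_bar below 0.01 m/s); the arm keeps its last pose, push and grip.
It fails at once if the flap is lifted (over 0.05 rad) (value of joint flap above 0.05 rad).
It fails at once if a bystander (punch, tongs, hand form, spare post or strap roll) is shifted by more than 30 mm (distance of any of punch, tongs, wooden_form, spare_post, strap_roll from where it was at the start of the episode above 0.03 m).
It also fails if it takes over 45 s, if anything falls off the work surface, if the arm or the gripper's body presses on something with over 40 N, if the wrist force passes 120 N, or if a joint passes its speed limit or range.

## Working session

There is one attempt and no reset: what is moved stays moved. The work goes in short steps, Python scripts to look and compute and a tool call to move; the robot and the scene stay as the last step left them, time stands still between calls to the robot, and variables do not carry over. Pictures are saved under pics/ and viewed, and the job is handed in when it is done.

Besides the shell and the picture viewer there is one more tool, called after "Emit:" as name([rows], argument=value, ...), one row to a line, values as JSON. arm_command: Moves the arm, as the interface text tells. Its arguments: {"type":"object","properties":{"deltas":{"type":"array","items":{"type":"array"}},"grip_force":{"type":"number"}},"required":["deltas"]}

```bash
mkdir -p pics; ls; python3 - <<'E'
from workcell import env,cams
import cv2
for n in ["scene","top","wrist"]:
    f=cams.grab_frame(n); cv2.imwrite(f"pics/{n}0.png",f["img"][:,:,::-1])
    import numpy as np
    R=cv2.Rodrigues(np.array(f["rvec"]))[0]; print(n,(-R.T@np.array(f["tvec"]).ravel()).round(), f["K"][0][0])
s=env.state();print(s,env.tip_reach)
E
```

```text
pics
scene [1256.  -79.  802.] 367.9406745974809
top [ 483.   -5. 1271.] 423.1259274419162
wrist [187. 547. 386.] 360.19175615302026
{'time_s': 0.15, 'qpos': array([ 6.33120563e+01,  1.83436101e+01,  8.96884320e+01, -8.13184309e-04,
        7.20453917e+01, -1.14657342e+00]), 'qvel': array([-0.07572689, -0.2453824 , -0.32595691,  0.05652113,  0.1049042 ,
       -0.00657428]), 'effort': array([-1.98856918e-05, -4.12775803e+01, -2.32153720e+01,  7.29086227e-02,
        4.33347502e-02, -9.93698222e-05]), 'ee_pos': array([247.76711816, 518.48367138, 224.32257462]), 'ee_rot': array([ -90.5744441 ,   89.92256236, -116.11556318]), 'force': array([-0.76961336,  0.34195735,  0.49696396]), 'torque': array([ 0.00687845, -0.02786312,  0.0239575 ]), 'gripper_width': 91.17948284813203} 11.0
```

View pics/scene0.png

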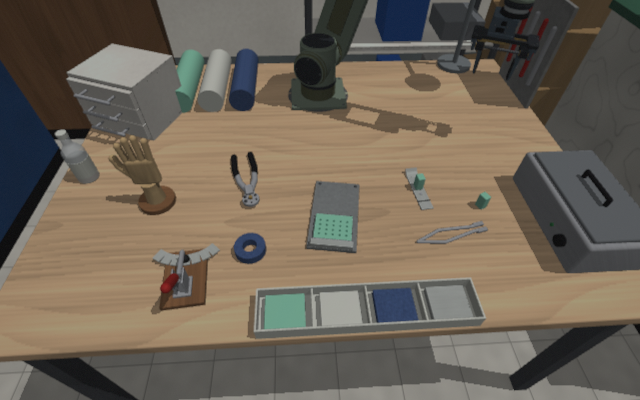

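View pics/top0.png

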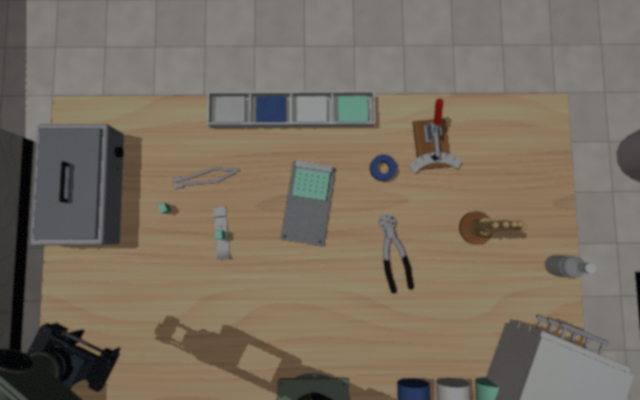

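```bash
cat > h.py <<'E'
from workcell import env,cams
import cv2, numpy as np
def cam(f):
    R=cv2.Rodrigues(np.array(f["rvec"],float))[0]; t=np.array(f["tvec"],float).ravel(); K=np.array(f["K"],float)
    return R,t,K
def back(f,px,z):
    R,t,K=cam(f); C=-R.T@t
    px=np.atleast_2d(np.array(px,float))
    d=(R.T@np.linalg.inv(K)@np.c_[px,np.ones(len(px))].T).T
    return C+d*((z-C[2])/d[:,2])[:,None]
def proj(f,P):
    R,t,K=cam(f); p=(K@(R@np.atleast_2d(np.array(P,float)).T+t[:,None])).T
    return p[:,:2]/p[:,2:]
E
python3 - <<'E'
from h import *
f=cams.grab_frame("top"); im=f["img"].copy()
for n,z in [("bar_post",50),("wrist_bar",4),("jig",12),("flap",23),("punch",20),("tongs",5),("wooden_form",100),("spare_post",46),("strap_roll",26),("bar_line",4)]:
    for r in cams.silhouettes(f,n)[:2]:
        m=r["region"].astype(np.uint8)
        cs=max(cv2.findContours(m,0,2)[0],key=cv2.contourArea)
        box=cv2.boxPoints(cv2.minAreaRect(cs))
        print(n,round(r["conf"],2),np.round(r["centre"],1),m.sum(),back(f,r["centre"],z)[0].round(1)[:2],box.round(1).tolist(),back(f,box,z)[:,:2].round().tolist())
c=im[60:360,130:530]
E
```

```text
bar_post 0.77 [222.2 232. ] 613 [523.6 256. ] [[212.39999389648438, 207.60000610351562], [225.1999969482422, 206.39999389648438], [230.0, 257.5], [217.1999969482422, 258.70001220703125]] [[594.0, 285.0], [597.0, 248.0], [451.0, 233.0], [447.0, 269.0]]
wrist_bar 0.92 [221.7 233.8] 655 [519.8 267.2] [[212.1999969482422, 207.39999389648438], [225.10000610351562, 206.3000030517578], [229.89999389648438, 258.6000061035156], [217.0, 259.70001220703125]] [[599.0, 297.0], [602.0, 258.0], [446.0, 242.0], [443.0, 280.0]]
wrist_bar 0.4 [163.7 208.5] 139 [596.8 442.1] [[157.0, 203.0], [171.0, 203.0], [171.0, 214.0], [157.0, 214.0]] [[613.0, 463.0], [613.0, 421.0], [580.0, 420.0], [580.0, 462.0]]
jig 0.56 [309.7 204.4] 3407 [605.2   4.2] [[280.1000061035156, 239.3000030517578], [293.20001220703125, 159.5], [336.1000061035156, 166.5], [323.0, 246.3000030517578]] [[502.0, 92.0], [742.0, 53.0], [720.0, -76.0], [480.0, -35.0]]
jig 0.2 [388.6 163.4] 475 [ 727.9 -235. ] [[364.5, 168.5], [383.5, 149.5], [401.0, 167.0], [382.0, 186.0]] [[713.0, -162.0], [771.0, -221.0], [717.0, -272.0], [659.0, -213.0]]

[... 1273 characters left out ...]
 165.6] 441 [ 718.6 -220.3] [[365.0, 168.0], [383.0, 150.0], [401.0, 168.0], [383.0, 186.0]] [[712.0, -162.0], [766.0, -217.0], [711.0, -269.0], [657.0, -214.0]]
bar_line 0.65 [221.2 229.4] 651 [532.9 268.9] [[212.3000030517578, 207.39999389648438], [225.1999969482422, 206.3000030517578], [229.8000030517578, 258.6000061035156], [216.89999389648438, 259.70001220703125]] [[599.0, 297.0], [602.0, 258.0], [446.0, 242.0], [443.0, 280.0]]
bar_line 0.52 [205.7 174.7] 428 [698.5 318.2] [[171.10000610351562, 174.60000610351562], [236.89999389648438, 163.6999969482422], [239.39999389648438, 178.3000030517578], [173.5, 189.1999969482422]] [[699.0, 423.0], [732.0, 224.0], [687.0, 216.0], [655.0, 414.0]]
```

```bash
python3 - <<'E'
from h import *
f=cams.grab_frame("top"); im=f["img"][:,:,::-1]
a=cv2.resize(im[195:270,195:255],None,fx=8,fy=8,interpolation=2)
b=cv2.resize(im[155:250,275:340],None,fx=6,fy=6,interpolation=2)
cv2.imwrite("pics/z1.png",a[:570]);cv2.imwrite("pics/z2.png",b)
f=cams.grab_frame("scene"); im=f["img"][:,:,::-1]
cv2.imwrite("pics/z3.png",cv2.resize(im[160:220,390:450],None,fx=9,fy=9,interpolation=2))
E
```

```text
(no output)
```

View pics/z1.png

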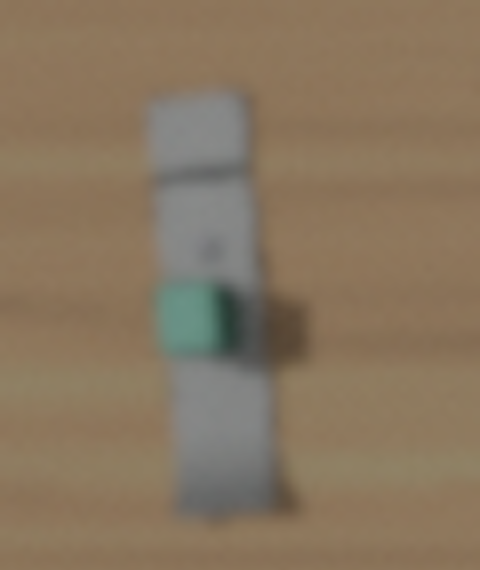

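View pics/z2.png

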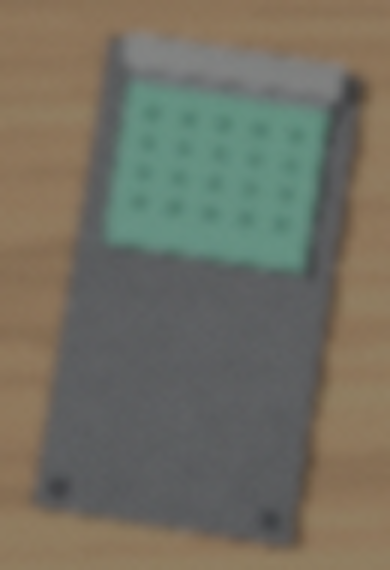

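View pics/z3.png

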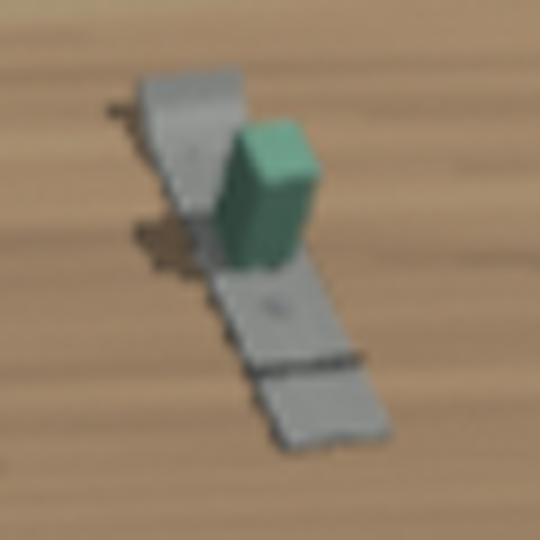

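```bash
python3 - <<'E'
from h import *
from scipy.optimize import least_squares
from scipy.spatial.transform import Rotation as Ro
T=cams.grab_frame("top");S=cams.grab_frame("scene")
z=lambda p,s,o:(np.array(p,float)+.5)/s-.5+np.array(o)
# frame at post centre, z from underside
L=np.array([[85,18,4],[85,-18,4],[55,18,4],[55,-18,4],[13,11,50],[13,-11,50],[-13,11,50],[-13,-11,50]])
t=z([(148,100),(243,95),(155,180),(243,170),(162,282),(220,282),(166,353),(222,353)],8,(195,195))
s=z([(390,436),(288,448),(352,360),(258,372),(318,170),(262,183),(297,122),(240,127)],9,(390,160))
def fr(p,P,z0=0):
    c,n=np.cos(p[2]),np.sin(p[2]); return np.c_[p[0]+c*P[:,0]-n*P[:,1],p[1]+n*P[:,0]+c*P[:,1],P[:,2]+z0]
for w in [(1,1),(1,0),(0,1)]:
    r=least_squares(lambda p:np.r_[w[0]*(proj(T,fr(p,L))-t).ravel(),w[1]*(proj(S,fr(p,L))-s).ravel()],[520,260,0],x_scale=[1,1,.01],loss='soft_l1')
    print("bar",r.x.round(2),np.degrees(r.x[2]).round(2),"res",np.sqrt((r.fun**2).mean()).round(2))
print((proj(S,fr(r.x,L))-s).round(1).tolist())
# jig in top
J=np.array([[-135,65,12],[-135,-65,12],[0,50,23],[0,-50,23]])
tj=z([(38,503),(297,545),(105,245),(305,272)],6,(275,155))
r=least_squares(lambda p:(proj(T,fr(p,J))-tj).ravel(),[620,10,-.15],x_scale=[1,1,.01])
print("jig",r.x.round(2),np.degrees(r.x[2]),r.fun.round(2))
st=env.state();R=Ro.from_euler('xyz',st["ee_rot"],degrees=True).as_matrix();print(R.round(3))
E
```

```text
bar [5.1727e+02 2.6817e+02 1.1000e-01] 6.3 res 0.55
bar [5.1698e+02 2.6679e+02 1.2000e-01] 6.59 res 0.32
bar [5.1733e+02 2.6976e+02 1.0000e-01] 5.86 res 0.33
[[0.3, -0.3], [-0.3, -0.1], [0.8, 0.4], [-0.6, 0.5], [0.8, 0.4], [-0.2, -0.2], [0.1, -0.5], [-0.8, -0.2]]
jig [ 6.2572e+02  6.2600e+00 -1.5000e-01] -8.727341470270826 [-0.31  0.82 -0.04  0.18  0.17 -0.68  0.18 -0.33]
[[ 0.     0.431  0.902]
 [ 0.     0.902 -0.431]
 [-1.     0.    -0.   ]]
```

Emit:
arm_command([
  [1,[27,-25,0],0.06],
  [1,[54,-50,0],0.12],
  [1,[81,-75,0],0.18],
  [1,[108,-100,0],0.24],
  [1,[135,-125,-5],0.3],
  [1,[162,-150,-10],0.36],
  [1,[189,-175,-20],0.42],
  [1,[216,-200,-30],0.48],
  [1,[243,-225,-40],0.52],
  [1,[260,-241,-48],0.55],
  [1,[269,-250,-50],0.555],
  [1,[269,-250,-50],0.555],
  [1,[269,-250,-50],0.555],
], grip_force=40)

```text
time_s: 2.2
ee_pos: [516.6, 269.4, 175.4]
ee_rot: [88.9, 90.0, 95.1]
force: [0.7, -0.6, 0.4]
gripper_width: 91.0
```

```bash
python3 - <<'E'
from h import *
from scipy.spatial.transform import Rotation as Ro
f=cams.grab_frame("wrist"); cv2.imwrite("pics/w1.png",f["img"][:,:,::-1])
st=env.state();R=Ro.from_euler('xyz',st["ee_rot"],degrees=True).as_matrix();print(R.round(3),st["ee_pos"],st["qpos"].round(1),st["force"])
for n in ["bar_post","wrist_bar","flap","jig"]:
    for r in cams.silhouettes(f,n)[:2]: print(n,r["conf"],r["centre"],r["region"].sum())
E
```

```text
[[ 0.    -0.109  0.994]
 [ 0.001  0.994  0.109]
 [-1.     0.001  0.   ]] [516.35837781 269.73922904 175.51701035] [ 26.4  21.   93.1   0.   65.9 -69.9] [-0.01389063  0.18426672 -0.12870369]
bar_post 0.76 [316.1, 179.5] 6003
wrist_bar 0.6 [319.7, 177.2] 5804
flap 0.33 [319.0, 179.0] 5838
jig 0.64 [56.0, 174.4] 12362
```

View pics/w1.png

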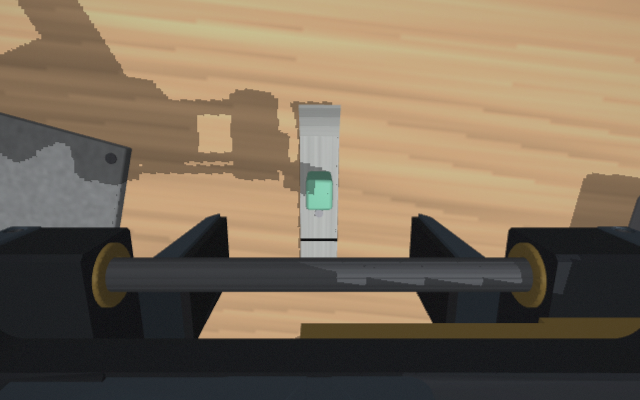

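```bash
python3 - <<'E'
from h import *
f=cams.grab_frame("wrist"); cv2.imwrite("pics/w2.png",cv2.resize(f["img"][90:265,270:370,::-1],None,fx=3.4,fy=3.4,interpolation=2))
E
```

```text
(no output)
```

View pics/w2.png

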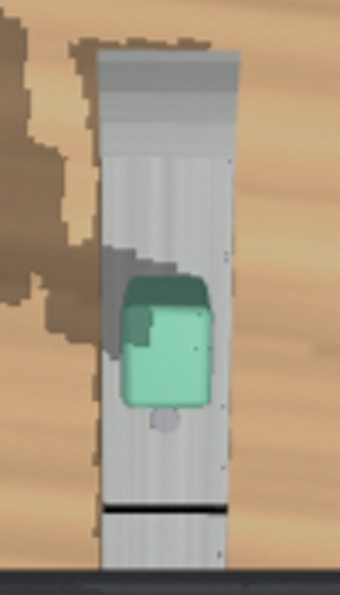

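```bash
python3 - <<'E'
from h import *
from scipy.optimize import least_squares
f=cams.grab_frame("wrist")
L=np.array([[55,18,4],[55,-18,4],[13,11,50],[13,-11,50],[-13,11,50],[-13,-11,50],[-45,18,4],[-45,-18,4]])
t=(np.array([(228,510),(102,510),(211,406),(122,408),(210,305),(122,307),(234,157),(101,157)])+.5)/3.4-.5+[270,90]
def fr(p,P):
    c,n=np.cos(p[2]),np.sin(p[2]); return np.c_[p[0]+c*P[:,0]-n*P[:,1],p[1]+n*P[:,0]+c*P[:,1],P[:,2]]
r=least_squares(lambda p:(proj(f,fr(p,L))-t).ravel(),[517,268,.1],x_scale=[1,1,.01])
print(r.x,np.degrees(r.x[2]),r.fun.round(1))
E
```

```text
[5.17020949e+02 2.69263616e+02 1.05584902e-01] 6.04956924671026 [-0.  -0.7  0.3 -0.8  0.1  1.4 -0.3  0.7  0.8  0.2 -0.5 -0.5 -0.  -0.2
 -0.3 -0.4]
```

Emit:
arm_command([
  [1,[0,0,-30],0],
  [1,[0,0,-60],0],
  [1,[0,0,-90],0],
  [1,[0,0,-115],0],
  [1,[0,0,-132],0],
  [1,[0,0,-145],0],
  [1,[0,0,-153],0],
  [1,[0,0,-154],0],
  [1,[0,0,-154],0],
  [0,[0,0,-154],0],
  [0,[0,0,-154],0],
  [0,[0,0,-154],0],
  [0,[0,0,-154],0],
  [0,[0,0,-154],0],
  [0,[0,0,-154],0],
  [0,[0,0,-154],0],
  [0,[0,0,-154],0],
  [0,[0,0,-154],0],
], grip_force=45)

```text
time_s: 4.35
ee_pos: [516.9, 268.8, 20.9]
ee_rot: [125.3, 90.0, 131.5]
force: [-0.3, 0.5, 0.1]
gripper_width: 22.0
```

```bash
python3 - <<'E'
from workcell import env
s=env.state();print(s["ee_pos"],s["ee_rot"],s["force"],s["torque"],s["gripper_width"])
E
```

```text
[516.91088117 268.84852138  20.92117653] [125.25060485  89.9904606  131.50483141] [-0.27864311  0.51284603  0.11475696] [0.08490144 0.02518489 0.0272034 ] 22.046309704493755
```

Emit:
arm_command([
  [0,[0,0,8],0],
  [0,[0,0,20],0],
  [0,[0,0,35],0],
  [0,[0,0,50],0],
  [0,[0,0,65],0],
  [0,[0,-12,75],-0.02],
  [0,[0,-32,80],-0.04],
  [0,[0,-56,80],-0.07],
  [0,[1,-80,80],-0.1],
  [0,[2,-105,80],-0.13],
  [0,[3,-130,80],-0.16],
  [0,[4,-155,80],-0.19],
  [0,[5,-180,80],-0.21],
  [0,[5,-205,80],-0.23],
  [0,[5,-225,80],-0.25],
  [0,[5,-239,80],-0.259],
  [0,[5,-246,80],-0.259],
  [0,[5,-246,80],-0.259],
  [0,[5,-246,80],-0.259],
  [0,[5,-246,80],-0.259],
])

```text
time_s: 6.35
ee_pos: [521.9, 23.5, 101.0]
ee_rot: [95.5, 90.0, 87.0]
force: [-0.7, -0.5, -1.3]
gripper_width: 21.6
```

```bash
python3 - <<'E'
from h import *
s=env.state();print(s["ee_pos"],s["ee_rot"],s["force"],s["torque"],s["gripper_width"])
for n in ["wrist","top","scene"]:
    f=cams.grab_frame(n); i=f["img"][:,:,::-1]
    if n=="top": i=cv2.resize(i[145:265,260:360],None,fx=5,fy=5,interpolation=2)
    if n=="scene": i=cv2.resize(i[120:260,280:400],None,fx=4.2,fy=4.2,interpolation=2)
    cv2.imwrite(f"pics/{n}3.png",i)
E
```

```text
[521.94955599  23.50866945 100.98866728] [95.50508384 89.98247145 86.97443477] [-0.71276705 -0.47694871 -1.29307111] [ 0.02566377 -0.01427739  0.06186382] 21.617777842770476
```

View pics/wrist3.png

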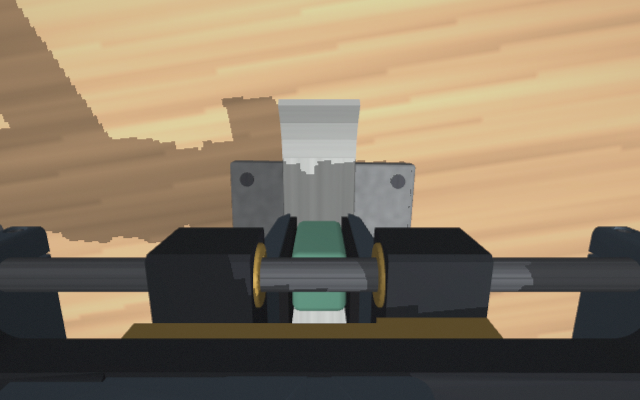

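View pics/top3.png

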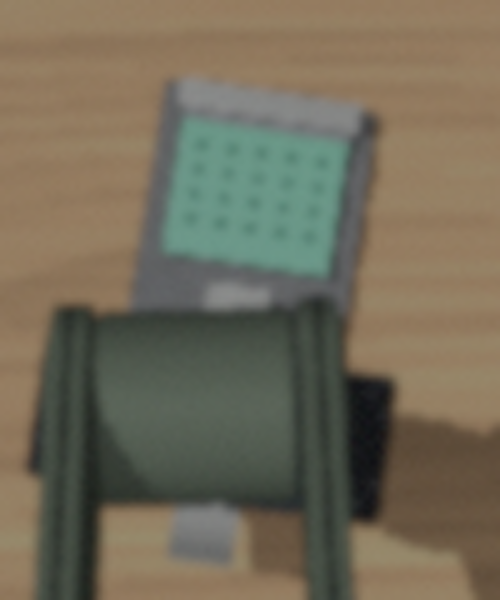

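View pics/scene3.png

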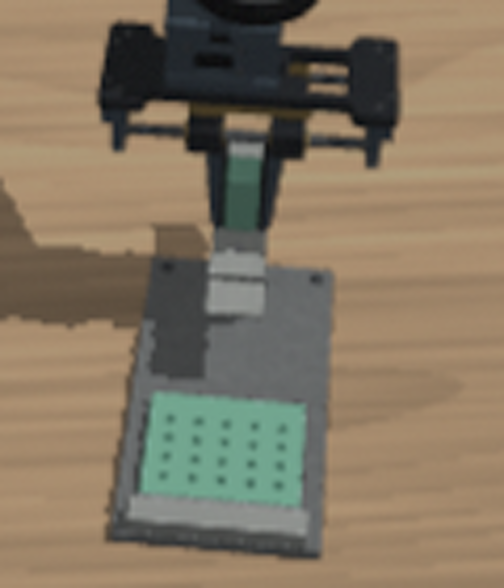

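```bash
python3 - <<'E'
from h import *
from scipy.optimize import least_squares
W=cams.grab_frame("wrist");S=cams.grab_frame("scene");T=cams.grab_frame("top")
z=lambda p,s,o:(np.array(p,float)+.5)/s-.5+np.array(o)
def fr(p,P):
    c,n=np.cos(p[2]),np.sin(p[2]); return np.c_[p[0]+c*P[:,0]-n*P[:,1],p[1]+n*P[:,0]+c*P[:,1],P[:,2]]
A=lambda *a:np.array(a,float)
Ls=A([0,-50,23],[0,50,23],[-135,-65,12],[-135,65,12],[105,-65,12],[105,65,12])
s=z([(153,393),(308,406),(152,258),(332,272),(107,537),(320,555)],4.2,(280,120))
Lt=A([0,50,23],[0,-50,23],[105,65,12],[105,-65,12]); t=z([(163,250),(332,276),(168,80),(380,115)],5,(260,145))
t0=z([(38,503),(297,545),(105,245),(305,272)],6,(275,155));Lt0=A([-135,65,12],[-135,-65,12],[0,50,23],[0,-50,23])
Lw=A([-135,65,12],[-135,-65,12]);w=A([414,163],[232,161])
D=dict(W=(W,Lw,w),S=(S,Ls,s),T=(T,Lt,t),T0=(T,Lt0,t0))
for ks in [("T","T0"),("S",),("W",),("W","S","T","T0")]:
    r=least_squares(lambda p:np.concatenate([(proj(D[k][0],fr(p,D[k][1]))-D[k][2]).ravel() for k in ks]),[625,6,-.15],x_scale=[1,1,.01])
    print(ks,r.x[:2].round(1),np.degrees(r.x[2]).round(2),np.abs(r.fun).max().round(2))
    if ks==("S",): print(r.fun.round(1))
E
```

```text
('T', 'T0') [625.1   5.8] -9.09 0.83
('S',) [627.4   8.5] -9.44 0.64
[-0.3  0.3 -0.6  0.4 -0.1 -0.3  0.4 -0.   0.4 -0.4  0.2 -0. ]
('W',) [624.1   9.3] -9.2 2.0
('W', 'S', 'T', 'T0') [624.5   8.2] -9.51 2.44
```

Emit:
arm_command([
  [0,[0,0.5,-15],-0.01],
  [0,[0,1.5,-35],-0.01],
  [0,[0,1.5,-50],-0.01],
  [0,[0,1.5,-60],-0.01],
  [0,[0,1.5,-64],-0.01],
  [0,[0,1.5,-66],-0.01],
  [0,[0,1.5,-67],-0.01],
  [0,[0,1.5,-68],-0.01],
  [0,[0,1.5,-68],-0.01],
  [0,[0,1.5,-68],-0.01],
])

```text
time_s: 7.65
ee_pos: [522.2, 24.3, 33.3]
ee_rot: [17.4, 90.0, 8.2]
force: [0.2, 0.0, -1.1]
gripper_width: 21.8
```

```bash
python3 - <<'E'
from h import *
s=env.state();print(s["ee_pos"],s["ee_rot"],s["force"],s["torque"],s["gripper_width"])
for n in ["wrist","top","scene"]:
    f=cams.grab_frame(n); i=f["img"][:,:,::-1]
    if n=="top": i=cv2.resize(i[145:265,260:360],None,fx=5,fy=5,interpolation=2)
    if n=="scene": i=cv2.resize(i[150:255,295:375],None,fx=5.6,fy=5.6,interpolation=2)
    cv2.imwrite(f"pics/{n}4.png",i)
E
```

```text
[522.15891952  24.30096497  33.32913099] [17.38168899 89.95624349  8.22235551] [ 0.23413092  0.02168937 -1.07679775] [ 0.03642892 -0.00886461  0.02695943] 21.770688327870257
```

View pics/wrist4.png

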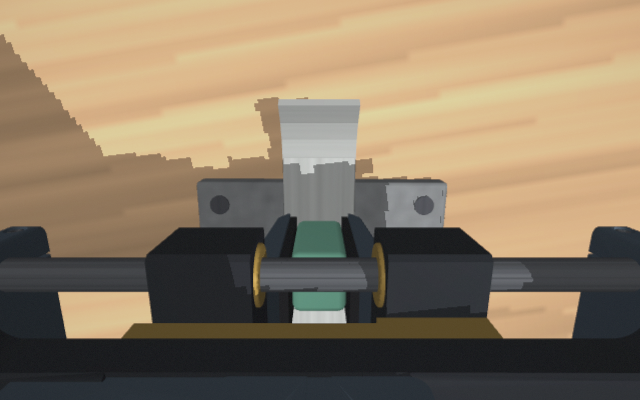

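View pics/scene4.png

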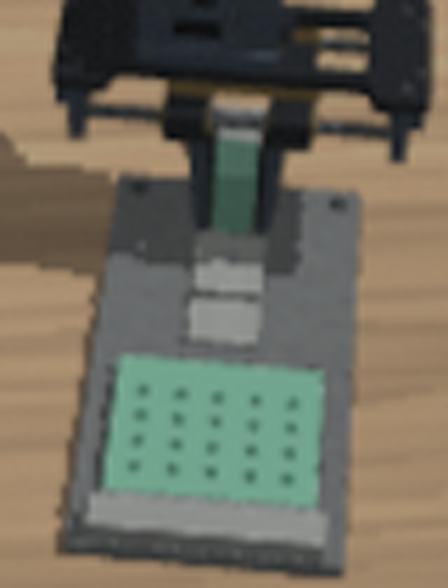

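View pics/top4.png

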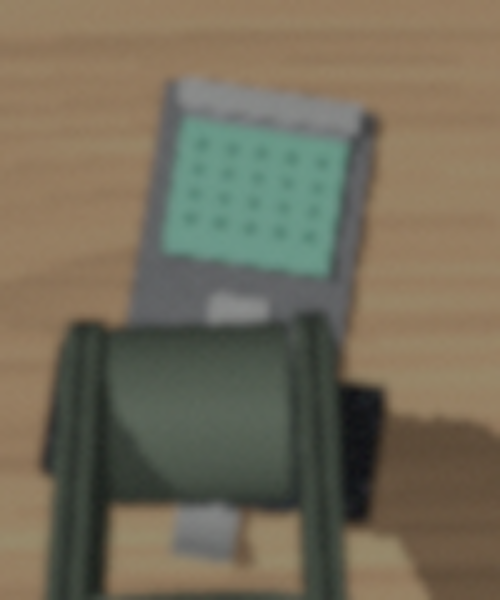

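```bash
python3 - <<'E'
from h import *
f=cams.grab_frame("scene")
z=lambda p:(np.array(p,float)+.5)/5.6-.5+np.array([295,150])
a=back(f,z([(193,293),(262,296),(188,342),(258,345)]),16); b=back(f,z([(119,354),(325,371)]),23)
print(a.round(1),b.round(1))
m=b.mean(0);d=b[0]-b[1]; th=np.arctan2(d[0],-d[1]); print("edge yaw",np.degrees(np.arctan2(-(d[0]),d[1])))
u=np.array([np.cos(np.radians(-9.2)),np.sin(np.radians(-9.2))]);v=np.array([-u[1],u[0]])
for q in (a[:2].mean(0),a[2:].mean(0)): print("lip frame",(q-m)[:2]@u,(q-m)[:2]@v)
E
```

```text
[[ 5.730e+02 -5.000e-01  1.600e+01]
 [ 5.769e+02  3.430e+01  1.600e+01]
 [ 6.051e+02 -5.500e+00  1.600e+01]
 [ 6.089e+02  2.900e+01  1.600e+01]] [[616.7 -40.5  23. ]
 [632.7  59.   23. ]]
edge yaw 170.86320852873996
lip frame -50.3641829441352 -0.4399824303268361
lip frame -17.91762724753517 -0.3868207085270077
```

Emit:
arm_command([
  [0,[0,0.3,-0.5],0],
  [0,[0,0.7,-1],0],
  [0,[0,0.7,-1],0],
  [0,[0,0.7,-1],0],
])

```text
time_s: 8.25
ee_pos: [522.1, 24.5, 32.9]
ee_rot: [-39.9, 89.9, -49.0]
force: [-2.0, -2.8, 5.4]
gripper_width: 21.6
```

```bash
python3 - <<'E'
from h import *
s=env.state();print(s["ee_pos"],s["force"],s["torque"])
E
```

```text
[522.08695123  24.50264537  32.86041977] [-2.02163515 -2.76942402  5.36827697] [-0.3685656   0.25465854 -0.05094739]
```

Emit:
arm_command([
  [0,[3,-0.5,0],0],
  [0,[7,-1.1,0],0],
  [0,[11,-1.8,0],0],
  [0,[15,-2.4,0],0],
  [0,[15,-2.4,0],0],
  [0,[15,-2.4,0],0],
])

```text
time_s: 8.85
ee_pos: [537.4, 22.7, 32.8]
ee_rot: [18.4, 89.9, 9.3]
force: [-0.6, 0.1, 5.3]
gripper_width: 21.8
```

```bash
python3 - <<'E'
from h import *
s=env.state();print(s["ee_pos"],s["force"],s["torque"])
f=cams.grab_frame("scene"); i=f["img"][:,:,::-1]
cv2.imwrite("pics/s5.png",cv2.resize(i[170:255,305:370],None,fx=7,fy=7,interpolation=2))
E
```

```text
[537.44052435  22.67603552  32.84426787] [-0.60329107  0.11949112  5.34739489] [ 0.01513671  0.21315919 -0.01121268]
```

View pics/s5.png

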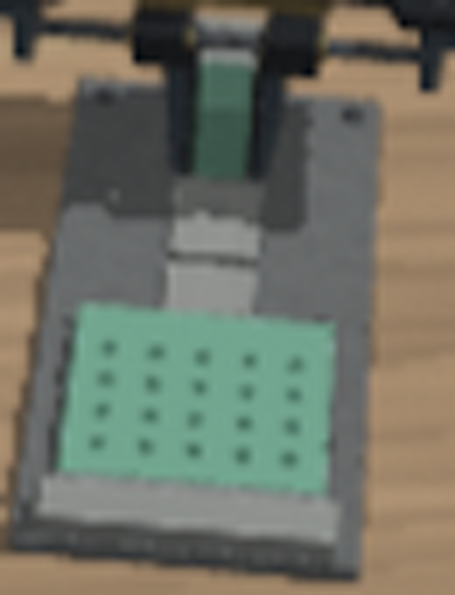

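Emit:
arm_command([
  [0,[3,-0.5,0],0],
  [0,[6,-1,0],0],
  [0,[9,-1.5,0],0],
  [0,[12,-1.9,0],0],
  [0,[15,-2.4,0],0],
  [0,[18,-2.9,0],0],
  [0,[18,-2.9,0],0],
  [0,[18,-2.9,0],0],
])

```text
time_s: 9.7
ee_pos: [555.3, 19.8, 32.9]
ee_rot: [22.4, 89.9, 13.2]
force: [-1.4, 1.2, 5.0]
gripper_width: 21.7
```

```bash
python3 - <<'E'
from h import *
s=env.state();print(s["ee_pos"],s["force"],s["torque"])
f=cams.grab_frame("scene"); i=f["img"][:,:,::-1]
cv2.imwrite("pics/s6.png",cv2.resize(i[170:255,305:370],None,fx=7,fy=7,interpolation=2))
E
```

```text
[555.28293562  19.84304539  32.86292806] [-1.42484559  1.19260029  5.00128817] [ 0.06594904  0.29394846 -0.02810071]
```

View pics/s6.png

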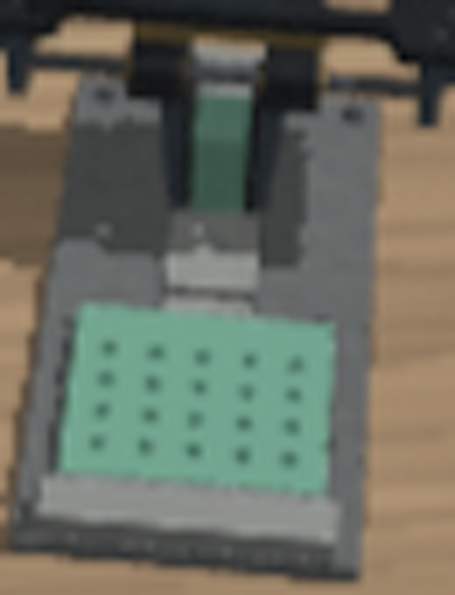

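```bash
python3 - <<'E'
from h import *
f=cams.grab_frame("scene")
z=lambda p:(np.array(p,float)+.5)/7-.5+np.array([305,170])
a=back(f,z([(164,288),(254,297)]),16); b=back(f,z([(78,303),(335,324)]),23)
m=b.mean(0);d=b[1]-b[0];y=np.arctan2(-d[0],d[1]);print(np.degrees(y),m)
u=np.array([np.cos(y),np.sin(y)]);v=np.array([-u[1],u[0]])
q=a.mean(0);print((q-m)[:2]@u,(q-m)[:2]@v, q)
E
```

```text
-9.076551235932447 [624.82384613   8.81693519  23.        ]
-16.55269630193258 0.21927592845125102 [608.51300686  11.64471862  16.        ]
```

Emit:
arm_command([
  [0,[3,-0.5,0],0],
  [0,[6,-1,0],0],
  [0,[9,-1.4,0],0],
  [0,[12,-1.9,0],0],
  [0,[15,-2.4,0],0],
  [0,[16.5,-2.6,0],0],
  [0,[16.5,-2.6,0],0],
  [0,[16.5,-2.6,-0.5],0],
  [0,[16.5,-2.6,-1],0],
  [0,[16.5,-2.6,-1],0],
  [0,[16.5,-2.6,-1],0],
  [0,[16.5,-2.6,-1],0],
])

```text
time_s: 11.0
ee_pos: [571.4, 17.3, 32.8]
ee_rot: [26.0, 90.0, 16.9]
force: [-3.8, 1.5, 11.6]
gripper_width: 21.9
```

```bash
python3 - <<'E'
from h import *
for k in range(2):
  f=cams.grab_frame("scene" if k else "top"); i=f["img"][:,:,::-1]
  cv2.imwrite(f"pics/s7_{k}.png",cv2.resize(i[170:255,305:370],None,fx=7,fy=7,interpolation=2) if k else cv2.resize(i[145:265,260:360],None,fx=5,fy=5,interpolation=2))
  s=env.state();print(s["ee_pos"],s["force"],s["torque"],s["gripper_width"])
f=cams.grab_frame("wrist");cv2.imwrite("pics/w7.png",f["img"][:,:,::-1])
E
```

```text
[571.4305807   17.2651063   32.85312071] [-4.53704695 -0.22570651 12.48199857] [-0.00205712  0.6603871  -0.03617897] 21.854765937643013
[571.45979978  17.27254716  32.85373492] [-3.97187603  0.71260604 11.4581625 ] [0.02938786 0.6484598  0.00134101] 21.73395856739331
```

View pics/s7_1.png

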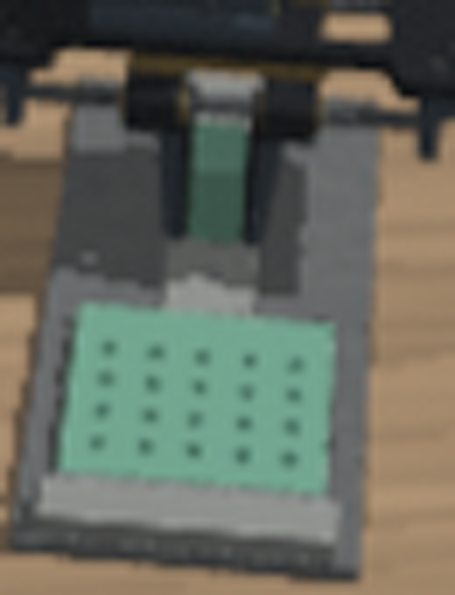

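View pics/s7_0.png

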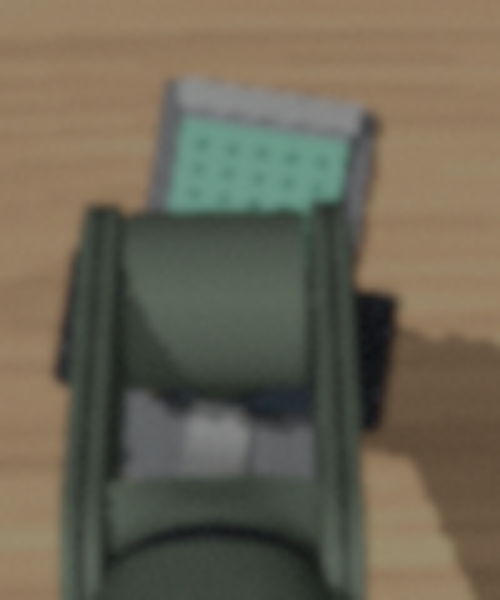

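View pics/w7.png

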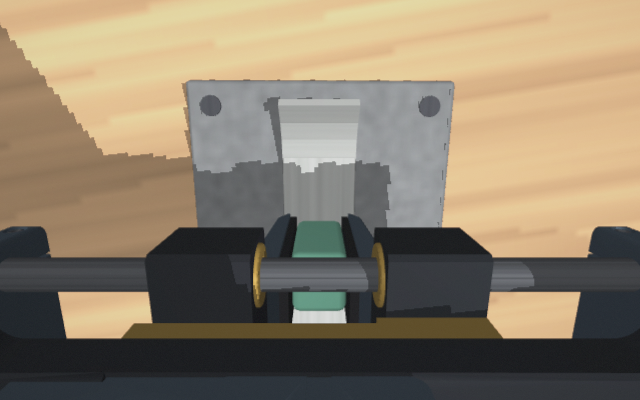

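```bash
python3 - <<'E'
from h import *
f=cams.grab_frame("wrist")
cv2.imwrite("pics/w8.png",cv2.resize(f["img"][70:235,180:460,::-1],None,fx=2.8,fy=2.8,interpolation=2))
e=back(f,[(189,81),(453,82)],12); c=back(f,[(283,157),(356,157)],16)
d=e[1]-e[0];y=np.arctan2(-d[0],d[1]);print(e,np.degrees(y),np.linalg.norm(d))
u=np.array([np.cos(y),np.sin(y)]);v=np.array([-u[1],u[0]])
q=c.mean(0)-e.mean(0);print(c,q[:2]@u,q[:2]@v,"line x",q[:2]@u+100-135)
p=env.state()["ee_pos"]; print("from tcp", (p-e.mean(0))[:2]@u+55-135,(p-e.mean(0))[:2]@v)
E
```

```text
[[481.61143723 -31.9705064   12.        ]
 [502.40914175  93.76411932  12.        ]] -9.3922256811105 127.44308776998011
[[524.52102695   6.52852877  16.        ]
 [530.30822305  42.27102219  16.        ]] 35.98998019146742 -0.6322261302686555 line x 0.9899801914674242
from tcp 0.5979491148070792 -0.4749066622420452
```

View pics/w8.png

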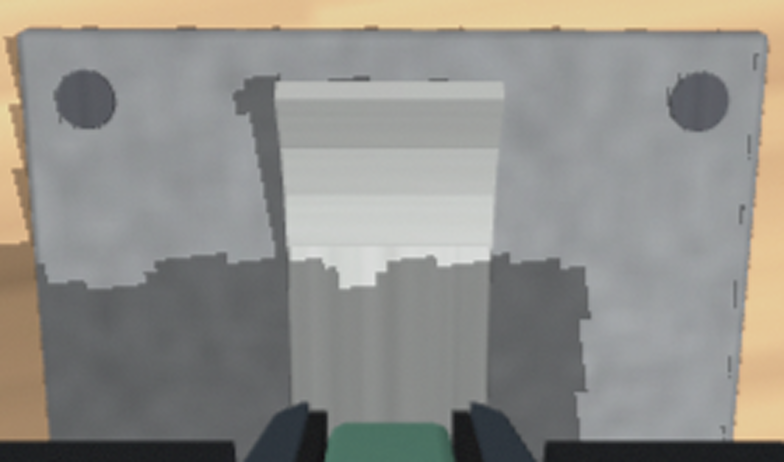

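Emit:
arm_command([
  [0,[0,0,0],0],
  [0,[0,0,0],0],
  [0,[0,0,0],0],
])

```text
time_s: 11.5
ee_pos: [571.4, 17.3, 32.9]
ee_rot: [27.6, 90.0, 18.4]
force: [-4.3, 0.0, 12.4]
gripper_width: 22.2
```

```bash
python3 - <<'E'
from h import *
s=env.state();print(s["ee_pos"],s["force"],s["qvel"].round(2),s["gripper_width"])
print(env.job_done())
E
```

```text
[571.44973434  17.26099549  32.85481285] [-4.26077421  0.04627872 12.43251032] [-0.01  0.06 -0.07  0.06  0.05  0.  ] 22.16336560422412
the job is handed in; nothing more can be done
None
```

I gripped the bar by its post, carried it to the jig board and slid its plain end under the flap until the black line reached the flap's edge. I then handed the job in still holding the post and pressing down. The job took 11.5 s and no verdict was reported.

| Check | Last reading |
|---|---|
| Line to flap edge | about +0.6 to +1 mm from the wrist camera (limit 8 mm) |
| Line to flap middle | about -0.5 mm (limit 10 mm) |
| Bar direction | within about 0.5° of the jig's (limit 0.1 rad) |
| Downward press | about 12 N (needs over 4 N) |
| Gripper opening | 22 mm, on the post |
| Arm height | the value expected for a bar lying flat on the board |
| Flap | no visible lift in the scene pictures |

- **Line position:** the flap hides the line at the end, so that figure comes from the curl of the bar and the board's near edge. Adding the last slide to the scene camera's reading from just before it gives about 0 mm, which agrees.
- **Camera disagreement:** the cameras placed the jig and the bar up to 3.5 mm apart from each other. I therefore relied on bar and jig measurements taken within the same picture.
- **Not measured:** I did not measure the flap angle or the bar's tilt directly. I also did not re-measure the other things on the counter at the end; no move was planned near them.

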